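Show the notched slide's label to the code reader

ROBOT

A 6-joint arm with a two-finger parallel gripper is mounted at the origin on the work surface. World frame = base frame: x ahead of the robot, y to its left, z up, the work surface at z = 0. Lengths are in m, angles in rad, forces in N, time in s.
With the tool pointing down it reaches from about 0.35 to 0.975 m from the base axis. Payload 4.9 kg.
Tool frame: the origin (TCP) lies on the centre line of the jaws, within the pads' length; the fingertips stand 8 mm ahead of it and the grasp point (between the pads) lies 11 mm behind it; z points along the fingers, y is the direction in which the jaws open and shut (so a half turn about z gives the same grasp; the last joint's range is limited). The gripper opens to 85 mm and grips with 20 to 120 N. Pads are 22 mm wide; open, the fingers measure 114 mm over their backs; the gripper's body (76 mm by 85 mm) begins 54 mm behind the grasp point. The pads swing forward as they close: fully open they stand 13 mm farther back than shut.
Start: joints at [1.072, 0.053, 1.613, -0, 1.476, -0.119], TCP at [0.232, 0.58, 0.219] pointing down, gripper open.
Joint ranges: [-3.01, 3.01], [-1.01, 2.22], [0.06, 2.58], [-1.02, 4.17], [0.09, 2.62], [-3.14, 3.14]. Speed limits (rad/s): [2.57, 2.57, 3.14, 3.14, 3.14, 3.14].

INTERFACE

Orientations are given as a rotation vector (axis times angle).
In Python, from station import get_obs, get_image, calibration, finish_job gives the robot as it stands. The module is installed in compiled form; this text tells all that it offers.
- The arm moves only by the shell command python3 -m jog 'ROWS' [FORCE]. ROWS is JSON, a list of rows, each a list of 7 numbers: the shift along the tool's x, y, z in cm, then the turn, a rotation vector about the tool's x, y, z in rad, then the closure in counts, from 0 (fully open) to 255 (shut). In form: [[dx, dy, dz, ax, ay, az, jaw], ...]. A call has 1 to 8 rows; each row is the pose to reach, as a shift and turn from the pose measured when the call began, along the tool's axes at that moment; what a row does not reach only later rows make up. A row lasts 1/12 s, in which the tool goes at most 41.7 mm and 7.16 degrees, less where a joint would pass 70% of its speed; a pose out of reach is approached as far as the arm can. A call with a gripper value outside its range is refused whole. The fingers move at their own pace and stop on an object; FORCE is the grip in N (left out, the last holds). Time passes only in rows, so rows that repeat a pose let the fingers close. It gives the time, the measured TCP pose, the force and the opening at its end, in the units of the state.
- get_obs(): the state, without advancing time (a new reading comes with each control period).
- get_image(name): name is "scene" or "top"; returns the picture (420x560x3 uint8, red, green, blue); there is no depth.
- calibration(name): a dict with "vfov" (degrees; the focal length in pixels is half the picture's height over the tangent of half this angle, whatever the lens; pixels are square), "cx", "cy" (the principal point, pixels), "R" (3x3) and "t" (3): a world point X has camera coordinates R X + t. Camera axes: x right, y down, z forward; pixel columns grow to the right and rows downward; lengths in m; the calibration is good to about 2 mm. A picture is of the moment at which its call begins. calibration takes no time and is no camera call.
- finish_job(): hands the job in, once; it reports no verdict.
The state is a dict: "t": time; "q": joint angles; "dq": joint speeds; "effort": joint torques, N m; "tool_pos": TCP position; "tool_rot": TCP orientation; "contact_force": force on the tool from outside, world axes, zero at the start; "wrist_torque": the same for the moment, N m; "opening": finger opening in m.
Only numpy, scipy, OpenCV 4.12 (cv2) and the standard library are available. Lean on these libraries where they do the work, as an engineer would, in place of code of your own. Each camera call takes 0.05 s, during which the arm holds its last target. There are 200 camera calls.

TASK

On the drip stand one glass slide in a white clamp hanger has a frosted label end, marked by a small notch cut out of its corner. Take that hanger by the clear half of its clamp bar, keeping pressure off the glass, lift it gently up and off its hook, and present the frosted end label side up to the code reader: the label centred in front of the reader's window, about 13 cm from it and facing it squarely, not covered by the gripper. Finish while holding it still there in the gripper, and leave everything else on the bench where it is.

Things in the scene. Friction and masses are not known exactly. Their poses are not given: they have to be found in the camera images.
- hanger: White slide hanger, 60 g with its slide, loose on a hook. Clamp bar 84 mm long (y), 10 thick (x), 14 high (z); origin at the bar's centre, 143.5 mm above the bench at the start. x = the way the label faces (level while hanging; towards the post in some starts, away from it in others), y = along the bar towards the frosted end, z = up towards the eye.
- hanger_grip (a point): Where to hold the hanger: on the clear half of its bar, 27 mm from the bar's centre towards -y, mid thickness and mid height; pinch across the 10 mm thickness (along x) from above.
- hanger_eye (a point): Underside of the top of the hanging eye, 29 mm above the bar's centre. The eye is 24 mm wide (y), 8 thick (x), its top 33 mm above the bar's centre; its opening is 16 mm wide and 22 high, down to the bar's top. The hook passes through it along x.
- slide: Glass slide 75 x 50 x 2 mm clamped under the bar, 45 mm showing (7 to 52 mm below the bar's centre). One end, 20 mm, is frosted white with a printed square code on the x face; its lower corner has an 8 mm notch. Origin: label centre on that end, at x 1, y 27.5, z -25.5 mm in the hanger's frame, same axes. From the label side, eye up, frosted end and notch are at the right.
- stand: Fixed steel drip stand, origin on the bench under its post. Base 160 mm wide; post 187 mm high; 4 level arms along its x, y, -x, -y, 5 mm thick, 170 mm up, tips at 88.5 mm from the axis turned up 7 mm. Hangers hang 70 mm out, square to the arm: an eye is free when lifted 7 mm (at most 17, then the bar meets the arm); then move it outwards 25 mm or more.
- reader: Fixed stand of the code reader: base 120 x 110 x 12 mm (from 45 mm before to 75 mm behind the post), post 16 mm thick and 360 mm high. Origin on the bench under the post; the reader looks towards the stand's -x.
- reader_head: Reader head, grey with a yellow band, 57 mm deep x 62 x 44 mm, on that stand, looking down at 38 degrees below level; its top is 373 mm above the bench. Origin at the centre of its dark window; x = out of the window along its line of sight, y = level. Bracket and post lie behind it.
- read_spot (a point): The point on the reader's line of sight 130 mm in front of the window (about 240 mm above the bench), where the label belongs.
- hanger_b: blue slide hanger of the same shape with a plain clear slide (no frosted end, no notch), on the hook opposite the white one; leave it
- hanger_c: empty blue slide hanger of the same shape on a hook between the two; leave it
- freezer_box: translucent white freezer box of tubes, 133 x 133 x 54 mm; bystander, origin under its centre
- tube_rack: green tube rack, 50 x 110 x 48 mm; bystander, origin under its centre
- tip_box: blue pipette tip box, 82 x 120 x 57 mm; bystander, origin under its centre
- jar: round glass staining jar, 62 mm wide, 90 mm high; bystander, origin under its centre
- wash_bottle: white wash bottle, red cap, bent spout, 68 mm wide, 200 mm high; bystander, origin under its centre
- marker: marker pen lying on the bench, 136 mm long; bystander, origin under its centre
Mind the look-alikes: they are no part of the job. Of the things shaped like the hanger, the white one is meant.

How it is judged:
On the way:
1. the white hanger is off its hook, held up in the fingers clear of the stand's arms (contact force between the fingers and hanger above 0.5 N and contact force between hanger and stand below 0.05 N and horizontal distance between hanger and stand above 0.1 m and height (world z) of hanger above 0.12 m), for 0.2 s.
At the end, for the whole second after the job is handed in: White hanger held by its clear half (grip 33 mm or more from the label along the slide), off stand and reader, still; label 100 to 160 mm before the window, within 20 mm of its line of sight, facing it within 0.35 rad, face up within 1.3 rad of vertical, over 180 mm above the bench (contact force between the fingers and hanger above 0.5 N and contact force between hanger and stand below 0.05 N and contact force between hanger and reader below 0.05 N and x of slide in the frame of reader_head between 0.1 and 0.16 m and y of slide in the frame of reader_head between -0.02 and 0.02 m and z of slide in the frame of reader_head between -0.02 and 0.02 m and angle between the x axis of slide and the x axis of reader_head, either way round below 0.35 rad and angle between slide's own x axis and vertical below 1.3 rad and height (world z) of slide above 0.18 m and y of the grasp point in the frame of slide below -0.033 m and linear speed of hanger below 0.02 m/s and angular speed of hanger below 0.2 rad/s); the arm keeps its last pose, push and grip.
It fails at once if the glass slide is squeezed, struck or dropped (more than 3 N on it) (contact force between slide and anything else above 3 N).
It fails at once if the hanger is forced against the stand instead of being lifted off (more than 15 N) (contact force between hanger and stand above 15 N).
It fails at once if the reader is knocked (more than 10 N) (contact force between anything else and reader above 10 N).
It fails at once if any other hanger, or any loose thing on the bench, is moved more than 25 mm (distance of any of hanger_b, hanger_c, freezer_box, tube_rack, tip_box, jar, wash_bottle, marker from where it was at the start of the episode above 0.025 m).
It also fails if it takes over 48 s, if anything falls off the work surface, if the arm or the gripper's body presses on something with over 40 N, if the wrist force passes 120 N, or if a joint passes its speed limit or range.

## Working session

There is one attempt and no reset: what is moved stays moved. The work goes in short steps, Python scripts to look and compute and a shell command to move; the robot and the scene stay as the last step left them, time stands still between calls to the robot, and variables do not carry over. Pictures are saved under pics/ and viewed, about 8 in all and at most 12, crops included, and the job is handed in when it is done.

```bash
mkdir -p pics; python3 - <<'E'
from station import *
import cv2
for n in("scene","top"):
    im=get_image(n); cv2.imwrite(f"pics/{n}0.png",cv2.cvtColor(im,cv2.COLOR_RGB2BGR)); c=calibration(n); print(n,c)
print(get_obs())
E
```

```text
scene {'vfov': 43.78554545194893, 'cx': 281.1086583402534, 'cy': 210.34275147255715, 'R': array([[-0.24446108,  0.96965312, -0.00340554],
       [ 0.62835938,  0.15574002, -0.76217421],
       [-0.73851423, -0.18846184, -0.64736301]]), 't': array([ 0.09750462, -0.17810884,  1.8568876 ])}
top {'vfov': 45.61781739939801, 'cx': 280.84822035169145, 'cy': 204.87267020716519, 'R': array([[-0.00217833, -0.99965408, -0.02621006],
       [-0.98991794,  0.00586766, -0.14152048],
       [ 0.14162532,  0.02563753, -0.98958829]]), 't': array([0.0407697 , 0.5340812 , 1.54638102])}
{'t': 0.1, 'q': array([ 1.07199987e+00,  5.33012602e-02,  1.61419510e+00,  1.19999623e-05,
        1.47599757e+00, -1.18983161e-01]), 'dq': array([-0.00118418, -0.00098299, -0.00315674, -0.00118468, -0.00076243,
       -0.00153792]), 'effort': array([ 6.52021972e-04, -3.94900596e+01, -3.71363819e+01, -1.15620769e-04,
        3.88017899e-03, -2.43247274e-05]), 'tool_pos': array([0.23141367, 0.57993197, 0.21815658]), 'tool_rot': array([-5.92919986e-01, -3.08453229e+00,  2.83893458e-03]), 'contact_force': array([0.39690531, 0.16524117, 0.84446185]), 'wrist_torque': array([ 0.04674662, -0.03319489,  0.0184903 ]), 'opening': 0.08538731345862892}
```

View pics/scene0.png

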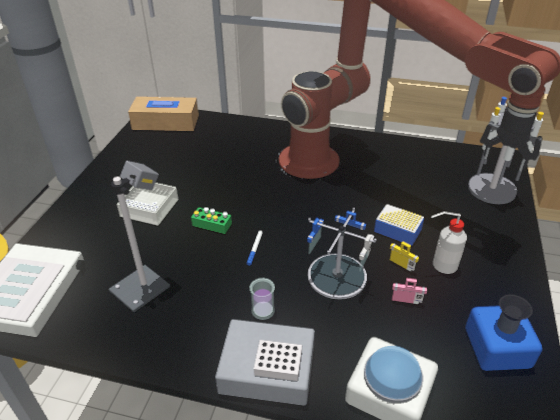

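View pics/top0.png

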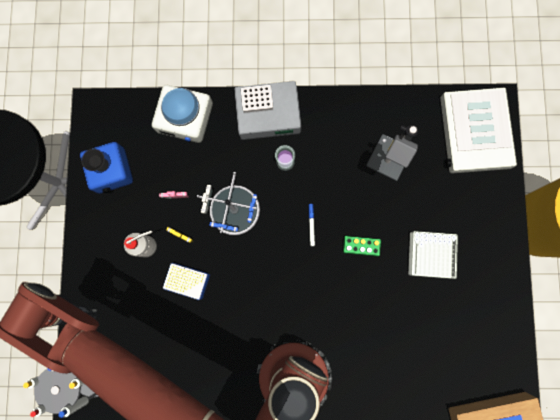

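The scene view shows the stand at about (340,275), the white hanger at (367,248) on its right arm, and the reader at (135,290) with its head at (140,175). In the top view the white hanger is at (206,199), the stand at (234,210) and the reader head at (393,155).

```bash
python3 - <<'E'
import cv2,numpy as np
s=cv2.imread("pics/scene0.png");t=cv2.imread("pics/top0.png")
f=lambda im,x,y,w,h,k:cv2.resize(im[y:y+h,x:x+w],None,fx=k,fy=k,interpolation=cv2.INTER_CUBIC)
a=f(s,300,200,80,100,5);b=f(t,190,165,80,100,5)
cv2.imwrite("pics/c1.png",np.hstack([a,b]))
a=f(s,100,155,80,155,3.5);b=f(t,355,115,80,80,5)
c=np.zeros((max(a.shape[0],b.shape[0]),a.shape[1]+b.shape[1],3),np.uint8);c[:a.shape[0],:a.shape[1]]=a;c[:b.shape[0],a.shape[1]:]=b
cv2.imwrite("pics/c2.png",c);print(a.shape)
E
```

```text
(542, 280, 3)
```

View pics/c1.png

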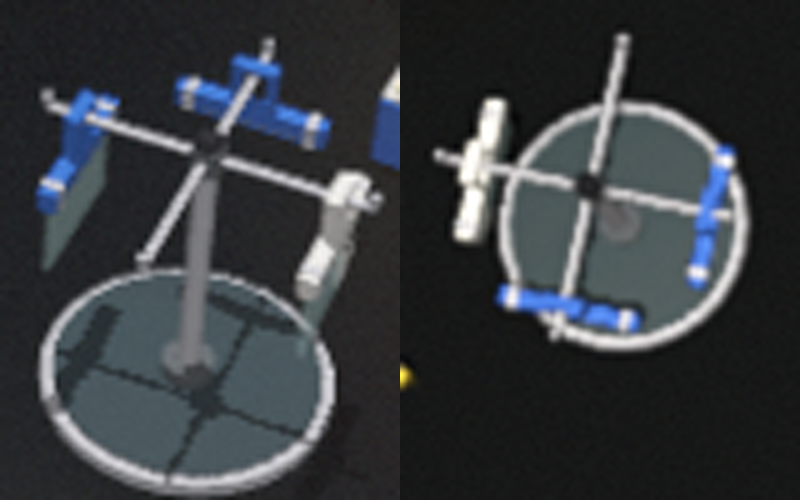

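View pics/c2.png

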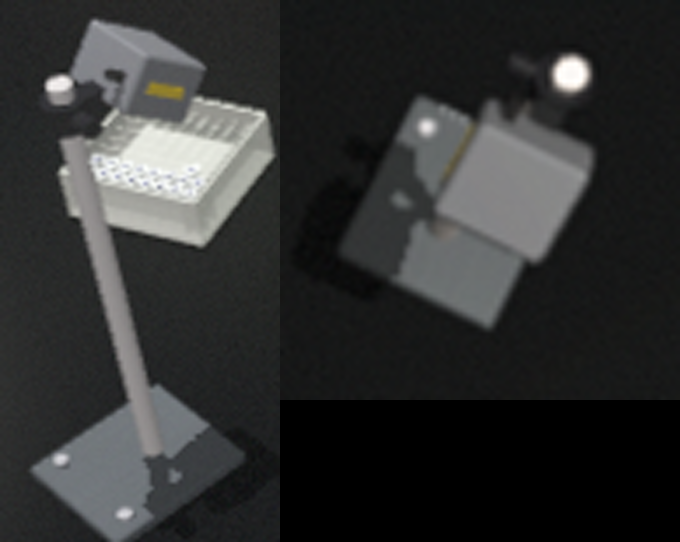

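The first crop shows the white hanger on the stand's +y arm. Its bar runs roughly along world x, and it isn't clear yet which end is frosted. The second crop shows the reader head's top face in the top view, with the bracket and post behind it to the upper right, so it looks towards world -x/+y. I'll compute positions and sample the colours where the label would be under each hypothesis.

```bash
cat > h.py <<'E'
import numpy as np,cv2
from station import *
def K(n):
    c=calibration(n);return c,210/np.tan(np.radians(c['vfov']/2))
def ray(n,u,v,z):
    c,f=K(n);d=c['R'].T@np.array([(u-c['cx'])/f,(v-c['cy'])/f,1]);o=-c['R'].T@c['t'];return o+d*(z-o[2])/d[2]
def proj(n,X):
    c,f=K(n);p=c['R']@np.asarray(X,float)+c['t'];return np.array([c['cx']+f*p[0]/p[2],c['cy']+f*p[1]/p[2]])
E
python3 - <<'E'
from h import *
np.set_printoptions(precision=4,suppress=True)
T=lambda a,b:(190+(a-400)/5,165+b/5)
ax=ray("top",*T(588,185),.187);tip=ray("top",*T(440,155),.177);opp=ray("top",*T(730,214),.172);
print("post",ax,"tip",tip,"opp",opp)
e1=ray("top",*T(494,98),.1505);e2=ray("top",*T(468,240),.1505);print("bar",e1,e2,np.linalg.norm(e1-e2))
ft=ray("top",*T(623,38),.177);bt=ray("top",*T(557,335),.177);print(ft,bt)
H=lambda a,b:(355+(a-280)/5,115+b/5)
r1=ray("top",*H(485,120),.373);r2=ray("top",*H(590,175),.373);f1=ray("top",*H(438,205),.338);f2=ray("top",*H(540,262),.338)
print(r1,r2,f1,f2,np.linalg.norm(r1-r2),np.linalg.norm(f1-f2),np.linalg.norm((r1+r2-f1-f2)[:2]/2))
print("foot",ray("scene",142.9,283.6,.012),"posttop",ray("top",*H(571,73),.36))
m=(e1+e2)/2
im=cv2.imread("pics/scene0.png")
print("hangers: proj bar",proj("scene",e1),proj("scene",e2))
# slide sampling: bar dir
d=(e1-e2);d/=np.linalg.norm(d)
for s in (35,30,25,20,15,10,0,-10,-15,-20,-25,-30,-35):
    o=[]
    for z in (-15,-25,-35,-45):
        X=np.array([m[0],m[1],.1435])+d*s/1000+np.array([0,0,z/1000]);u,v=proj("scene",X);o.append((int(u),int(v),im[int(round(v)),int(round(u))].tolist()))
    print(s,o)
a=cv2.resize(im[205:285,330:390],None,fx=7,fy=7,interpolation=cv2.INTER_CUBIC)
b=cv2.resize(im[150:205,110:170],None,fx=6,fy=6,interpolation=cv2.INTER_CUBIC)
c=np.zeros((560,780,3),np.uint8);c[:560,:420]=a;c[:330,420:]=b
cv2.imwrite("pics/c3.png",np.clip(c*1.5,0,255).astype(np.uint8))
E
```

```text
post [0.5223 0.1884 0.187 ] tip [0.542  0.2765 0.177 ] opp [0.507  0.1074 0.172 ]
bar [0.5804 0.2501 0.1505] [0.4953 0.2639 0.1505] 0.08622462432453637
[0.6107 0.1703 0.177 ] [0.4365 0.2065 0.177 ]
[ 0.653  -0.2618  0.373 ] [ 0.6239 -0.3134  0.373 ] [ 0.6176 -0.2434  0.338 ] [ 0.5871 -0.2947  0.338 ] 0.059188994066905865 0.05975576764407533 0.040588898813899606
foot [ 0.687  -0.3092  0.012 ] posttop [ 0.6809 -0.3092  0.36  ]
hangers: proj bar [361.5397 255.4691] [371.2486 233.4913]
35 [(361, 259, [107, 108, 97]), (361, 262, [105, 106, 92]), (360, 265, [158, 155, 144]), (360, 267, [120, 118, 99])]
30 [(362, 258, [140, 143, 143]), (361, 261, [99, 98, 84]), (361, 263, [136, 134, 123]), (361, 266, [111, 108, 96])]
25 [(362, 256, [137, 137, 139]), (362, 259, [107, 108, 97]), (362, 262, [100, 99, 87]), (361, 265, [123, 120, 110])]
20 [(363, 255, [202, 205, 207]), (362, 258, [131, 131, 130]), (362, 261, [99, 100, 86]), (362, 263, [103, 103, 89])]
15 [(363, 254, [194, 190, 190]), (363, 257, [116, 113, 110]), (363, 259, [103, 102, 91]), (362, 262, [92, 92, 80])]
10 [(364, 253, [216, 217, 219]
[... 229 characters left out ...]
, 136]), (366, 250, [163, 167, 168]), (365, 253, [117, 117, 111]), (365, 256, [113, 114, 102])]
-15 [(367, 246, [139, 141, 143]), (366, 249, [133, 136, 137]), (366, 252, [121, 123, 120]), (366, 254, [115, 115, 103])]
-20 [(367, 245, [138, 140, 143]), (367, 248, [133, 135, 136]), (367, 250, [133, 135, 130]), (366, 253, [131, 132, 124])]
-25 [(368, 244, [139, 142, 144]), (367, 246, [134, 136, 138]), (367, 249, [129, 131, 129]), (367, 252, [128, 129, 121])]
-30 [(368, 242, [156, 158, 160]), (368, 245, [117, 118, 121]), (368, 248, [125, 128, 129]), (367, 251, [137, 140, 135])]
-35 [(369, 241, [154, 155, 158]), (369, 244, [137, 140, 141]), (368, 247, [110, 112, 113]), (368, 249, [129, 131, 129])]
```

View pics/c3.png

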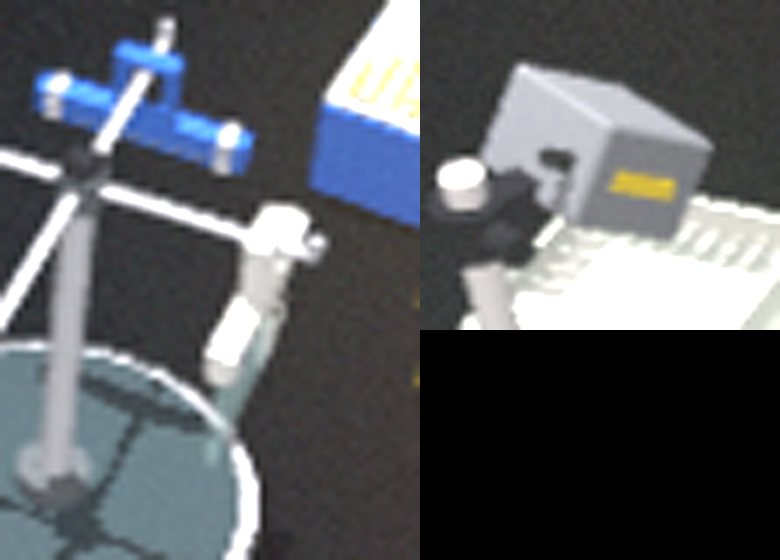

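The enlarged crop shows the near (+x) end of the slide as greenish clear glass at about crop (225,400). The far end, behind the eye at crop (275,330), looks whitish. I'll check that with the pixel values.

```bash
python3 - <<'E'
from h import *
np.set_printoptions(precision=4,suppress=True,linewidth=200)
im=cv2.imread("pics/scene0.png").astype(int)
for v in range(228,274):
    print(v,' '.join(f"{im[v,u,1]:3d}/{im[v,u,2]-im[v,u,0]:+3d}" for u in range(356,378)))
m=np.array([.5379,.257,.1435]);y=np.array([-.987,.16,0]);x=np.array([.16,.987,0]);z=np.array([0,0,1.])
P=lambda a,b,c:proj("scene",m+x*a/1e3+y*b/1e3+z*c/1e3)
print("eye top",P(0,0,33),"barnear top",P(0,-42,7),"barfar",P(5,42,-7),"slide near bottom",P(1,-37.5,-52),P(1,-37.5,-7),"far bottom",P(1,37.5,-52),P(1,17.5,-52),P(1,37.5,-7),"eye near foot",P(0,-12,7),"hook tip",P(18.5,0,33))
E
```

```text
228  38/ +0  37/ -4  49/-28  59/-53 101/-22 131/ -4 112/-18  79/-69  69/-68  50/-31  42/ +2  39/ +0  40/ +2  39/ -1  42/ +2  41/ +4  42/ +2  45/ +3  55/-45  73/-78  71/-76  71/-79
229  39/ +1  39/ -3  40/ -1  40/ +1  73/ -3 115/ -4 110/-11  67/-52  62/-57  44/ -6  40/ +1  42/ +2  41/ +3  43/ +1  43/ +3  40/ +3  40/ +4  40/ +1  55/-42  72/-77  72/-77  72/-76
230  38/ -1  36/ +0  38/ +1  38/ +1  40/ +0  38/ -1  41/ +1  42/ -1  42/ +0  41/ +0  43/ +1  42/ +0  41/ +2  39/ +3  42/ +2  43/ +3  40/ +3  44/ -4  57/-49  73/-79  71/-78  73/-78
231  40/ -2  38/ -1  39/ -3  39/ +1  35/ -1  38/ -2  41/ +2  40/ -2  40/ +2  37/ -1  39/ +0  37/ +1  39/ +1  41/ +2  44/ +2  43/ +4  41/ +3  41/ -2  58/-48  72/-75  71/-75  72/-76
232  39/ -2  39/ +1  39/ +0  40/ +0  39/ +1  37/ +0  41/ +2  43/ +1  41/ -1  43/ +2  45/ +3  40/ +1  41/ +1  41/ +1  41/ +1  42/ +1  43/ +3  41/ +2  39/ +0  46/-24  60/-58  70/-72
233  39/ -2  38/ -1  42/ -2  40/ +0  38/ -1  41/ -1  37/ +1  37/ +1  37/ +0  40/ +2  42/ -1  46/ +2  56/ +3  49/ +1  42/ +2  42/ +2  42/ +3  41/ +1  40/ +5  40/ +2  40/ +3  37/ +1
234 109/ -4  76/ -2 
[... 6758 characters left out ...]
0/ +1  39/ +3  39/ +1  38/ +1  38/ +1  40/ +2  38/ +1  35/ +3
272  89/-22  89/-21  89/-18  88/-21  90/-19  91/-19  89/-20 122/-13 181/ -6 186/ -4  79/ -2  38/ +2  37/ +1  37/ +0  37/ +2  39/ +2  40/ +0  37/ +3  38/ +3  41/ +0  36/ +3  40/ +2
273  90/-19  88/-21  90/-21  89/-21  89/-20  90/-21  88/-22  93/-18 165/ -7 195/ -4 135/ -6  39/ +1  39/ +2  36/ -1  38/ +1  39/ +0  36/ +2  39/ -1  38/ +2  36/ +1  39/ +3  38/ +2
eye top [367.5815 236.6893] barnear top [361.686  255.1807] barfar [372.4126 238.2557] slide near bottom [360.3359 270.566 ] [362.0545 258.0931] far bottom [368.5989 251.3429] [366.4575 256.3246] [370.4292 238.9394] eye near foot [365.153  247.3116] hook tip [374.8307 238.7077]
```

The far (-x) end is neutral white with dark code pixels, and the near end is greenish clear glass. So the hanger's y points to world -x and the label faces outward (+y). The grip point is about (0.564, 0.252). I'll work out the moves.

```bash
cat >> h.py <<'E'
from scipy.spatial.transform import Rotation as Ro
def frame(y,zt):  # tool y, tool z
    y=np.array(y,float);z=np.array(zt,float);y/=np.linalg.norm(y);z-=y*(y@z);z/=np.linalg.norm(z);return np.c_[np.cross(y,z),y,z]
def rel(pos,R):
    o=get_obs();R0=Ro.from_rotvec(o['tool_rot']).as_matrix()
    d=R0.T@(np.array(pos)-o['tool_pos'])*100;w=Ro.from_matrix(R0.T@R).as_rotvec()
    print("t",round(o['t'],2),"pos",o['tool_pos'].round(4),"shift cm",d.round(2),"turn",w.round(3),"q",o['q'].round(2))
GR=frame([np.cos(np.radians(79.5)),np.sin(np.radians(79.5)),0],[0,0,-1])
E
python3 - <<'E'
from h import *
rel([.23,.58,.32],GR);rel([.564,.252,.27],GR)
h=-np.array([.653+.6239-.6176-.5871,-.2618-.3134+.2434+.2947]);print(np.degrees(np.arctan2(*h[::-1])))
e=np.array([.653-.6239,-.2618+.3134]);print("edge",np.degrees(np.arctan2(e[1],e[0]))+90)
E
python3 -m jog '[[0,0,-4,0,0,0,120],[0,0,-8,0,0,0,120],[0,0,-10,0,0,0,120],[0,0,-10,0,0,-0.1,120],[0,0,-10,0,0,-0.197,120],[0,0,-10,0,0,-0.197,120]]' 30
python3 -c "
from h import *
rel([.564,.252,.27],GR)"
```

```text
t 0.1 pos [0.2314 0.5799 0.2182] shift cm [  0.14  -0.07 -10.18] turn [-0.002 -0.    -0.197] q [ 1.07  0.05  1.61  0.    1.48 -0.12]
t 0.1 pos [0.2314 0.5799 0.2182] shift cm [-43.05 -18.14  -5.16] turn [-0.002 -0.    -0.197] q [ 1.07  0.05  1.61  0.    1.48 -0.12]
152.80361592327785
edge 150.57902355375086
t: 0.6
tool_pos: [0.2315, 0.5801, 0.3184]
tool_rot: [-0.284, -3.128, 0.002]
contact_force: [0.0, -0.6, -0.9]
opening: 0.0452
t 0.6 pos [0.2315 0.5801 0.3184] shift cm [-38.62 -26.27   4.86] turn [-0.002 -0.001  0.002] q [ 1.07  0.01  1.49  0.    1.64 -0.32]
```

```bash
python3 -m jog '[[-20,-13.6,0,0,0,0,120],[-38.6,-26.3,0,0,0,0,120],[-38.6,-26.3,0,0,0,0,120],[-38.6,-26.3,0,0,0,0,120],[-38.6,-26.3,0,0,0,0,120],[-38.6,-26.3,0,0,0,0,120],[-38.6,-26.3,0,0,0,0,120],[-38.6,-26.3,0,0,0,0,120]]' >/dev/null;  python3 -m jog '[[-4,-2.7,0,0,0,0,120],[-8,-5.4,0,0,0,0,120],[-11,-7.5,0,0,0,0,120],[-11,-7.5,0,0,0,0,120]]'
python3 -c "
from h import *
rel([.564,.252,.22],GR)"
```

```text
t: 1.6
tool_pos: [0.5667, 0.2455, 0.3158]
tool_rot: [-0.301, -3.125, 0.008]
contact_force: [-1.1, -1.1, 0.1]
opening: 0.0452
t 1.6 pos [0.5667 0.2455 0.3158] shift cm [0.37 0.63 9.58] turn [-0.005 -0.002 -0.009] q [ 0.29 -0.    1.51 -0.    1.64 -1.09]
```

```bash
python3 -m jog '[[0.4,0.6,4,0,0,0,120],[0.4,0.6,8,0,0,-0.009,120],[0.4,0.6,11.5,0,0,-0.009,120],[0.4,0.6,11.5,0,0,-0.009,120],[0.4,0.6,11.5,0,0,-0.009,120]]'
python3 - <<'E'
from h import *
rel([.564,.252,.137],GR)
s=cv2.cvtColor(get_image("scene"),cv2.COLOR_RGB2BGR);t=cv2.cvtColor(get_image("top"),cv2.COLOR_RGB2BGR)
f=lambda im,x,y,w,h,k:cv2.resize(im[y:y+h,x:x+w],None,fx=k,fy=k,interpolation=cv2.INTER_CUBIC)
cv2.imwrite("pics/c4.png",np.hstack([f(s,330,190,66,100,6),f(t,180,160,66,100,6)]))
E
```

```text
t: 2.02
tool_pos: [0.5615, 0.2514, 0.1977]
tool_rot: [-0.288, -3.119, 0.011]
contact_force: [-0.5, 0.3, 0.2]
opening: 0.0448
t 2.02 pos [0.5615 0.2514 0.1977] shift cm [-0.28  0.16  6.07] turn [-0.008 -0.008 -0.001] q [ 0.3   0.05  1.65 -0.    1.45 -1.08]
```

View pics/c4.png

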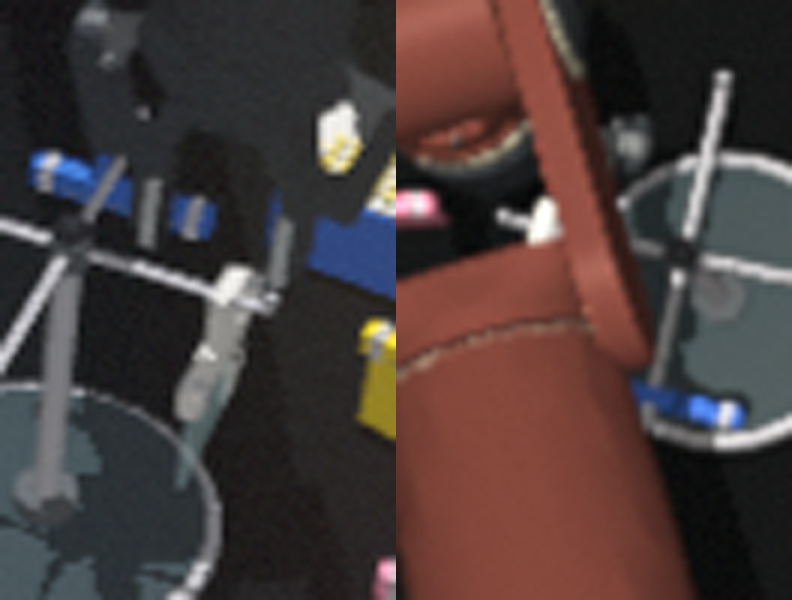

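The scene crop shows the open pads at crop (150,215) and (285,250), straddling the near, clear half of the white bar at (215,380). I'll check their midpoint, then go down.

```bash
python3 -c "
from h import *
print(proj('scene',[.5615,.2514,.19]),'seen 366.1 234.2')"
python3 -m jog '[[-0.2,0.1,2,-0.008,-0.008,0,120],[-0.3,0.2,4,-0.008,-0.008,0,120],[-0.3,0.2,5,-0.008,-0.008,0,120],[-0.3,0.2,6.05,-0.008,-0.008,0,120],[-0.3,0.2,6.05,-0.008,-0.008,0,120],[-0.3,0.2,6.05,-0.008,-0.008,0,120]]'
python3 -c "
from h import *
rel([.564,.252,.137],GR)"
```

```text
[364.66837898 238.71661688] seen 366.1 234.2
t: 2.62
tool_pos: [0.5682, 0.2537, 0.1438]
tool_rot: [0.287, 3.118, 0.006]
contact_force: [0.1, -0.3, 1.0]
opening: 0.0452
t 2.62 pos [0.5682 0.2537 0.1438] shift cm [ 0.39 -0.25  0.67] turn [ 0.005  0.01  -0.   ] q [ 0.3   0.1   1.7  -0.    1.34 -1.09]
```

```bash
python3 -m jog '[[0.3,-0.2,0.65,0,0,0,120],[0.3,-0.2,0.65,0,0,0,120],[0.3,-0.2,0.65,0,0,0,120],[0.3,-0.2,0.65,0,0,0,140],[0.3,-0.2,0.65,0,0,0,160],[0.3,-0.2,0.65,0,0,0,180],[0.3,-0.2,0.65,0,0,0,180]]' 25
python3 - <<'E'
from h import *
rel([.564,.252,.137],GR)
s=cv2.cvtColor(get_image("scene"),cv2.COLOR_RGB2BGR)
cv2.imwrite("pics/c5.png",cv2.resize(s[190:290,330:400],None,fx=6,fy=6,interpolation=cv2.INTER_CUBIC))
E
```

```text
t: 3.2
tool_pos: [0.5651, 0.2524, 0.1375]
tool_rot: [0.287, 3.118, 0.007]
contact_force: [-0.1, -0.1, -0.4]
opening: 0.0251
t 3.2 pos [0.5651 0.2524 0.1375] shift cm [ 0.1  -0.06  0.04] turn [ 0.005  0.01  -0.   ] q [ 0.3   0.09  1.71 -0.    1.33 -1.09]
```

View pics/c5.png

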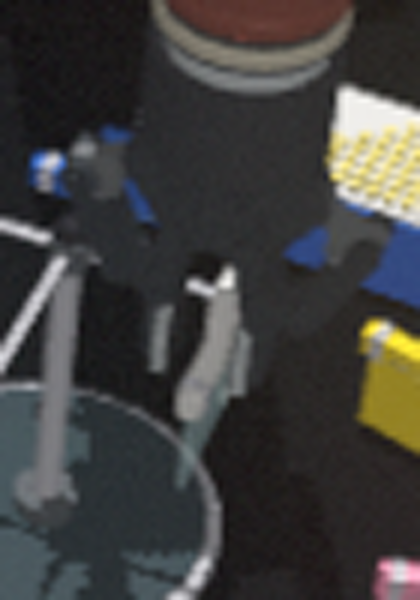

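The pads at crop (158,340) and (243,360) straddle the bar at about (212,345), which sits roughly 3 mm nearer the outer pad. I'll shift 2.5 mm outward and close.

```bash
python3 -m jog '[[0,0.25,0,0,0.01,0,180],[0,0.25,0,0,0.01,0,180],[0,0.25,0,0,0.01,0,195],[0,0.25,0,0,0.01,0,205],[0,0.25,0,0,0.01,0,215],[0,0.25,0,0,0.01,0,225],[0,0.25,0,0,0.01,0,240],[0,0.25,0,0,0.01,0,240]]' 25
python3 -m jog '[[0,0,0,0,0,0,240],[0,0,0,0,0,0,240],[0,0,0,0,0,0,240],[0,0,-0.3,0,0,0,240],[0,0,-0.6,0,0,0,240],[0,0,-0.6,0,0,0,240]]'
```

```text
t: 3.92
tool_pos: [0.5655, 0.2549, 0.1374]
tool_rot: [0.288, 3.128, 0.008]
contact_force: [-0.2, -1.2, 0.5]
opening: 0.0076
t: 4.42
tool_pos: [0.5659, 0.255, 0.1443]
tool_rot: [0.288, 3.127, 0.009]
contact_force: [0.8, 0.1, -0.7]
opening: 0.0079
```

```bash
python3 -m jog '[[0,0,-0.2,0,0,0,240],[0,0,-0.4,0,0,0,240],[0,0,-0.4,0,0,0,240],[0,0,-0.4,0,0,0,240]]'
python3 - <<'E'
from h import *
rel([.564,.252,.137],GR)
s=cv2.cvtColor(get_image("scene"),cv2.COLOR_RGB2BGR)
cv2.imwrite("pics/c6.png",cv2.resize(s[190:290,330:400],None,fx=6,fy=6,interpolation=cv2.INTER_CUBIC))
E
```

```text
t: 4.75
tool_pos: [0.5661, 0.255, 0.1486]
tool_rot: [0.288, 3.127, 0.009]
contact_force: [-1.0, 1.3, -0.3]
opening: 0.0081
t 4.75 pos [0.5661 0.255  0.1486] shift cm [ 0.15 -0.33  1.16] turn [ 0.006  0.001 -0.   ] q [ 0.3   0.09  1.69  0.    1.35 -1.09]
```

View pics/c6.png

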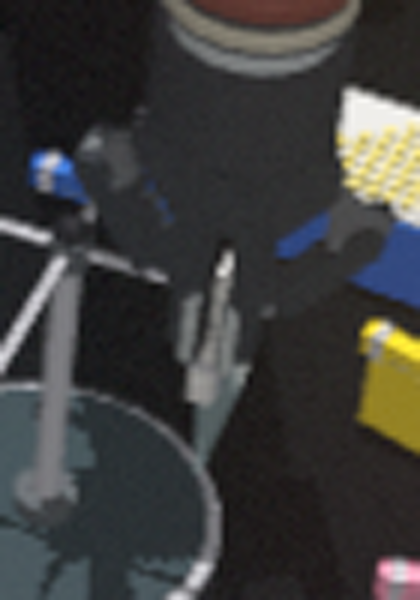

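The bar is between the pads and has risen with the gripper: the slide's bottom went from crop (185,485) to (205,460). Next is the move outward.

```bash
python3 -m jog '[[0,0.7,-0.05,0,0,0,240],[0,1.4,-0.05,0,0,0,240],[0,2.1,-0.05,0,0,0,240],[0,2.8,-0.05,0,0,0,240],[0,3.5,-0.05,0,0,0,240],[0,4.2,-0.05,0,0,0,240],[0,5,-0.05,0,0,0,240],[0,5,-0.05,0,0,0,240]]'
python3 -m jog '[[0,0.5,-1,0,0,0,240],[0,1,-3,0,0,0,240],[0,1,-6,0,0,0,240],[0,1,-9,0,0,0,240],[0,1,-12,0,0,0,240],[0,1,-15,0,0,0,240],[0,1,-15,0,0,0,240],[0,1,-15,0,0,0,240]]'
python3 - <<'E'
from h import *
yaw=np.radians(152)
rel([.564,.252,.137],GR)
f=(np.array([.6176,-.2434])+np.array([.5871,-.2947]))/2
s,c=np.sin(np.radians(38)),np.cos(np.radians(38))
h=np.array([np.cos(yaw),np.sin(yaw)])
hx=np.r_[h*c,-s];hz=np.r_[h*s,c]
win=np.r_[f,.338]-.022*hz
spot=win+.13*hx
print("win",win,"spot",spot)
for q,X in(("win",win),("spot",spot)):print(proj("scene",X),proj("top",X))
# front edge via post: rear-edge mid, post foot
r=(np.array([.653,-.2618])+np.array([.6239,-.3134]))/2
print("lateral of front/rear mid vs post", [float(np.cross(h,np.array(p)-[.684,-.3092])) for p in (f,r)])
st=cv2.cvtColor(get_image("scene"),cv2.COLOR_RGB2BGR)
cv2.imwrite("pics/c7.png",cv2.resize(st[120:290,300:480],None,fx=3.5,fy=3.5,interpolation=cv2.INTER_CUBIC))
E
```

```text
t: 5.47
tool_pos: [0.5752, 0.3056, 0.1492]
tool_rot: [0.286, 3.127, 0.01]
contact_force: [-0.8, -1.3, -0.3]
opening: 0.0078
t: 6.13
tool_pos: [0.5779, 0.3151, 0.3035]
tool_rot: [0.286, 3.121, 0.015]
contact_force: [-0.3, 0.5, -0.6]
opening: 0.0078
t 6.13 pos [0.5779 0.3151 0.3035] shift cm [ 0.33 -6.62 16.58] turn [0.01  0.007 0.001] q [ 0.38  0.09  1.44  0.    1.61 -1.  ]
win [ 0.61430913 -0.27540878  0.32066376] spot [ 0.52385874 -0.22731546  0.24062777]
[146.72220388 177.08439839] [397.7102161  158.70209289]
[184.1476764  184.25762526] [375.36262738 197.66016342]
lateral of front/rear mid vs post [0.0028820072481821404, 0.0023127616791445357]<stdin>:14: DeprecationWarning: Arrays of 2-dimensional vectors are deprecated. Use arrays of 3-dimensional vectors instead. (deprecated in NumPy 2.0)
```

View pics/c7.png

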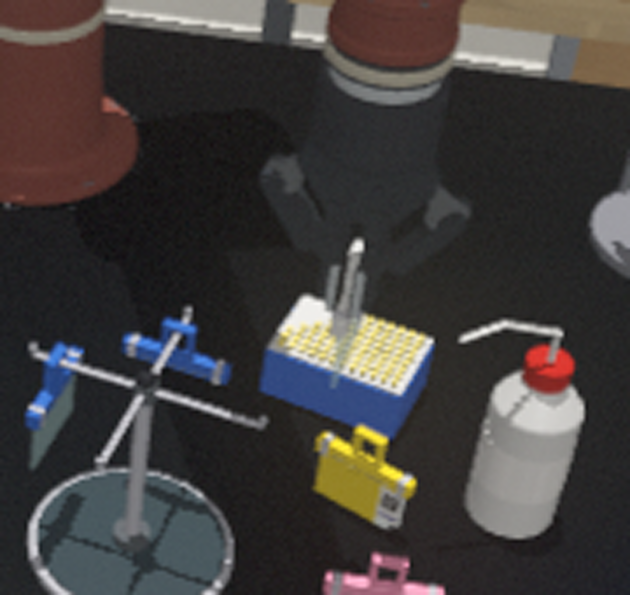

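The hanger is off the hook and held by the clear half. The white bar is in the pads at crop (350,280), and the two blue hangers are still on their arms at (55,400) and (180,350). Now the presentation pose.

```bash
cat >> h.py <<'E'
yaw=np.radians(152);s38,c38=np.sin(np.radians(38)),np.cos(np.radians(38))
hd=np.r_[np.cos(yaw),np.sin(yaw),0];up=np.array([0,0,1.])
hx=hd*c38-up*s38;hz=hd*s38+up*c38
win=np.r_[.6006,-.2678,.338]-.022*hz;spot=win+.13*hx
ER=frame(-hx,-hz);L=np.array([.0554,.001,.0194])
def goal(extra=np.zeros(3)): return spot+extra-ER@L,ER
def label(): 
    o=get_obs();R=Ro.from_rotvec(o['tool_rot']).as_matrix();p=o['tool_pos']+R@L;Rh=np.c_[np.cross(hz,hx),hx,hz]
    d=p-win;print("label",p.round(4),"in reader x,y,z",(d@hx).round(4),(d@np.cross(hz,hx)).round(4),(d@hz).round(4),"ang",np.arccos(np.clip(-R[:,1]@hx,-1,1)).round(3))
E
python3 - <<'E'
from h import *
print(goal()[0]);rel([.54,.05,.33],ER);rel(*goal(hd*.07+up*.05))
E
```

```text
[ 0.48485847 -0.26900352  0.25529952]
t 6.18 pos [0.5769 0.3147 0.3005] shift cm [ -1.18 -26.68  -3.15] turn [-0.446 -0.624  1.796] q [ 0.38  0.09  1.44  0.    1.61 -1.  ]
t 6.18 pos [0.5769 0.3147 0.3005] shift cm [  5.14 -56.96  -0.92] turn [-0.446 -0.624  1.796] q [ 0.38  0.09  1.44  0.    1.61 -1.  ]
```

```bash
python3 -m jog '[[0,-2,-1,-0.02,-0.03,0.08,240],[0,-5,-2,-0.04,-0.06,0.17,240],[0,-8.5,-3,-0.07,-0.09,0.26,240],[-0.5,-12,-3,-0.09,-0.12,0.35,240],[-0.5,-15,-3,-0.11,-0.16,0.45,240],[-1,-18,-3,-0.14,-0.19,0.54,240],[-1,-21,-3,-0.16,-0.22,0.63,240],[-1,-24,-3,-0.18,-0.25,0.72,240]]'
python3 - <<'E'
from h import *
rel(*goal(hd*.07+up*.05));label()
E
```

```text
t: 6.85
tool_pos: [0.5418, 0.0752, 0.3258]
tool_rot: [1.268, 2.58, 0.231]
contact_force: [0.7, 1.0, -0.8]
opening: 0.0077
t 6.85 pos [0.5418 0.0752 0.3258] shift cm [-17.43 -28.36  -2.48] turn [-0.27  -0.374  1.072] q [-0.02 -0.39  1.85  0.03  1.38 -0.67]
label [0.5158 0.1204 0.2988] in reader x,y,z 0.2267 -0.3029 0.1494 ang 1.098
```

```bash
python3 -m jog '[[-2,-3,0,-0.03,-0.04,0.11,240],[-4,-6,0,-0.05,-0.07,0.21,240],[-6,-9,0,-0.08,-0.11,0.32,240],[-8,-12,-0.5,-0.11,-0.15,0.43,240],[-10,-15,-1,-0.14,-0.19,0.54,240],[-12,-18,-1,-0.16,-0.22,0.64,240],[-13.5,-21,-1.5,-0.19,-0.26,0.75,240],[-15,-24,-2,-0.22,-0.3,0.86,240]]'
python3 - <<'E'
from h import *
rel(*goal(hd*.07+up*.05));label()
E
```

```text
t: 7.52
tool_pos: [0.4415, -0.1911, 0.3047]
tool_rot: [2.056, 1.58, 0.421]
contact_force: [-0.6, -0.8, -1.0]
opening: 0.0077
t 7.52 pos [ 0.4415 -0.1911  0.3047] shift cm [-4.83 -0.58 -0.11] turn [-0.054 -0.074  0.205] q [-0.67 -0.82  2.21  0.18  1.17 -0.43]
label [ 0.4679 -0.1422  0.2859] in reader x,y,z 0.1709 -0.0486 0.0894 ang 0.212
```

```bash
python3 -m jog '[[-1.5,-0.2,0,-0.03,-0.04,0.1,240],[-3,-0.4,0,-0.054,-0.074,0.205,240],[-4.5,-0.6,0,-0.054,-0.074,0.205,240],[-4.8,-0.6,0,-0.054,-0.074,0.205,240],[-4.8,-0.6,0,-0.054,-0.074,0.205,240],[-4.8,-0.6,0,-0.054,-0.074,0.205,240]]'
python3 - <<'E'
from h import *
rel(*goal());label()
E
```

```text
t: 8.02
tool_pos: [0.4234, -0.2357, 0.303]
tool_rot: [2.176, 1.307, 0.45]
contact_force: [0.3, 0.1, -0.6]
opening: 0.008
t 8.02 pos [ 0.4234 -0.2357  0.303 ] shift cm [-0.06  2.58  8.06] turn [-0.002 -0.001 -0.001] q [-0.77 -0.85  2.24  0.19  1.11 -0.3 ]
label [ 0.4606 -0.1928  0.2884] in reader x,y,z 0.1557 -0.0005 0.0807 ang 0.002
```

```bash
python3 -m jog '[[0,0.6,1.8,0,0,0,240],[0,1.2,3.6,0,0,0,240],[0,1.8,5.4,0,0,0,240],[0,2.3,7.1,0,0,0,240],[0,2.6,8.05,0,0,0,240],[0,2.6,8.05,0,0,0,240],[0,2.6,8.05,0,0,0,240],[0,2.6,8.05,0,0,0,240]]'
python3 - <<'E'
from h import *
rel(*goal());label()
s=cv2.cvtColor(get_image("scene"),cv2.COLOR_RGB2BGR);t=cv2.cvtColor(get_image("top"),cv2.COLOR_RGB2BGR)
f=lambda im,x,y,w,h,k:cv2.resize(im[y:y+h,x:x+w],None,fx=k,fy=k,interpolation=cv2.INTER_CUBIC)
cv2.imwrite("pics/c8.png",np.hstack([f(s,115,120,100,140,4),f(t,330,110,100,140,4)]))
p=spot;print("spot",proj("scene",p)-[115,120],proj("top",p)-[330,110])
yh=np.cross(hz,-hx)
for a,b in((10,12),(10,-26.5),(-10,-26.5),(-10,18.5)):
    X=p+yh*a/1e3+hz*b/1e3;print(a,b,(proj("scene",X)-[115,120])*4,(proj("top",X)-[330,110])*4+[400,0])
E
```

```text
t: 8.68
tool_pos: [0.4854, -0.268, 0.2559]
tool_rot: [2.175, 1.308, 0.45]
contact_force: [0.0, -0.1, -0.8]
opening: 0.0078
t 8.68 pos [ 0.4854 -0.268   0.2559] shift cm [-0.12 -0.04  0.05] turn [-0.001 -0.001  0.   ] q [-0.71 -0.6   2.18  0.17  0.91 -0.28]
label [ 0.5226 -0.225   0.2413] in reader x,y,z 0.1297 -0.0012 0.0005 ang 0.001
spot [69.85411522 63.9297157 ] [44.92549227 88.29018311]
10 12 [296.48783692 245.1992504 ] [563.94430121 353.77631006]
10 -26.5 [273.85332433 298.93068089] [572.46404148 330.84817584]
-10 -26.5 [254.12040547 286.17768467] [598.1851455  343.91791044]
-10 18.5 [280.29085608 223.73073264] [588.89650872 371.22833964]
```

View pics/c8.png

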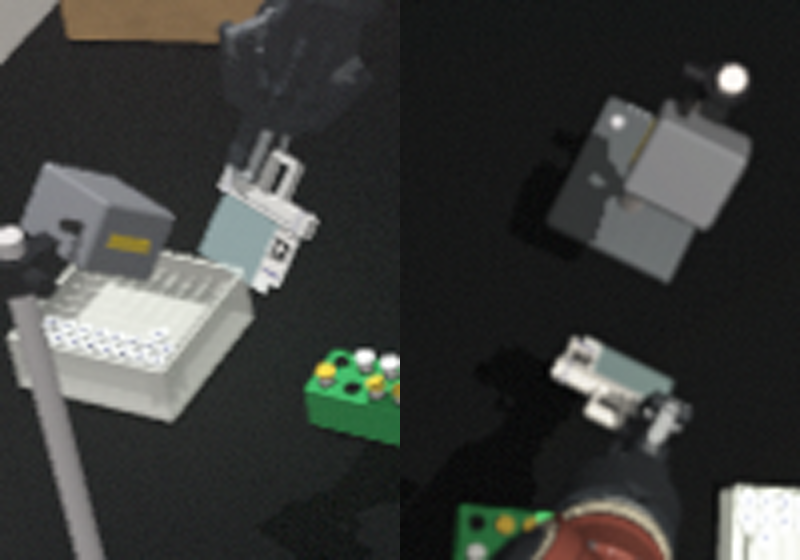

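The label is frosted end up and unobstructed. Its code appears at (280,250) in the scene crop, where (279,256) was predicted, and at (580,352) in the top crop, where (580,353) was predicted. It faces the head. I'll let it settle briefly and hand in.

```bash
python3 -m jog '[[0,0,0,0,0,0,240],[0,0,0,0,0,0,240],[0,0,0,0,0,0,240],[0,0,0,0,0,0,240],[0,0,0,0,0,0,240],[0,0,0,0,0,0,240]]'
python3 - <<'E'
from h import *
label();o=get_obs();print(abs(o['dq']).max(),o['opening']);finish_job()
E
```

```text
t: 9.28
tool_pos: [0.4852, -0.2684, 0.2566]
tool_rot: [2.174, 1.307, 0.45]
contact_force: [0.8, 0.6, -0.1]
opening: 0.008
label [ 0.5225 -0.2254  0.2419] in reader x,y,z 0.1292 -0.0008 0.001 ang 0.0
0.002478231406001603 0.007970592021700567
the job is handed in; nothing more can be done
```

I gripped the white hanger on the clear half of its bar, lifted it about 11 mm, and moved it outward off its hook. I then presented the frosted label to the reader and handed in at about 9.3 s of the 48 s, still holding it.

**Last checks, from the arm pose and my camera estimate of the reader:**
- **Label position:** 129 mm in front of the window and about 1 mm off its line of sight.
- **Label angle:** facing error about 0 rad, label side up, about 242 mm above the bench.
- **Stillness:** the joints were at rest (at most 0.0025 rad/s).
- **Last picture:** the code is uncovered, within about 2 px of where I predicted it in both views. After the lift, the two blue hangers were still on their arms.

**Discrepancies and limits:**
- **Jaw opening:** it read 8 mm on the 10 mm bar. The pictures showed the bar held securely, so I took this as sensor bias.
- **Reader position:** it is good to roughly 4 mm. The head's front and rear edges came out 41 mm apart instead of 45, and I averaged them.
- **Pad midpoint before the grasp:** seen about 4 px from where I predicted it, so I shifted 2.5 mm outward after a closer look.
- **Other items:** I did not measure the loose things on the bench again at the end.

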